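# Point the column selector at green and start the pump

### The job

With a fingertip, push the black selector arm round until it points straight at the green fitting, then press the green start button on the pump control box right down and let it come up again. Push the arm from one side at a time without pinching it, do not press the red stop button, and leave the glassware, bottles, stopper and spanner where they are.

Things in the scene. Friction and masses are not known exactly. Their poses are not given: they have to be found in the camera images.
- selector: White instrument box, fixed, 180 x 210 mm, flat top 70 mm above the table; origin under its centre, x towards its back. The arm swings over its top about a vertical axis 45 mm behind its middle.
- blade_hinge (a point): Point on the arm's vertical turning axis, level with the arm's flat top, 118 mm above the table. Turns with the arm: x runs along the arm from axis to tip, z up.
- blade_tip (a point): Middle of the top edge of the arm's free end, 70 mm from the axis. The selector arm is a black upright blade 10 mm thick, from 20 mm behind the axis to the tip 70 mm in front of it (a white line on top of the front part), underside 86 mm, top 118 mm above the table. A dark steel disc 90 mm across, top at 94 mm, turns with it. It points roughly to the robot's side of the box.
- selector_arm (a joint): Angle of the selector arm, rad: 0 straight towards the front of the box, growing counter-clockwise seen from above; stops at -1.5 and 1.5. It turns under a push of about 2 to 3 N near the tip, has no detents or spring, and stays where it is left.
- fitting_green: Green plastic screw fitting fixed upright on top of the selector, 20 mm across, 16 mm tall (70 to 86 mm above the table), its centre 100 mm from the arm's axis, so beyond the arm's tip. The four fittings stand at -1.1, -0.55, 0.55 and 1.1 rad of the arm's travel; which colour is where changes. Origin under its centre.
- fitting_blue: Blue plastic screw fitting fixed upright on top of the selector, 20 mm across, 16 mm tall (70 to 86 mm above the table), its centre 100 mm from the arm's axis, so beyond the arm's tip. The four fittings stand at -1.1, -0.55, 0.55 and 1.1 rad of the arm's travel; which colour is where changes. Origin under its centre.
- fitting_yellow: Yellow plastic screw fitting fixed upright on top of the selector, 20 mm across, 16 mm tall (70 to 86 mm above the table), its centre 100 mm from the arm's axis, so beyond the arm's tip. The four fittings stand at -1.1, -0.55, 0.55 and 1.1 rad of the arm's travel; which colour is where changes. Origin under its centre.
- fitting_red: Red plastic screw fitting fixed upright on top of the selector, 20 mm across, 16 mm tall (70 to 86 mm above the table), its centre 100 mm from the arm's axis, so beyond the arm's tip. The four fittings stand at -1.1, -0.55, 0.55 and 1.1 rad of the arm's travel; which colour is where changes. Origin under its centre.
- start_top (a point): Middle of the top of the round green start button, 32 mm across, on top of the pump control box (grey, fixed, 120 x 160 mm, 50 mm high). The two buttons stand 84 mm apart. Its top is 72 mm above the table, 10 mm above the ring round it; it goes straight down under a fingertip.
- start (a joint): How far the start button is pressed, m: 0 up, 0.006 fully down (about 5 N); springs back up.
- stop_top (a point): Middle of the top of the round red stop button, 32 mm across, on top of the pump control box (grey, fixed, 120 x 160 mm, 50 mm high). The two buttons stand 84 mm apart. Its top is 72 mm above the table, 10 mm above the ring round it; it goes straight down under a fingertip.
- stop (a joint): How far the stop button is pressed, m: 0 up, 0.006 fully down (about 5 N); springs back up.
- jar: Bystander: small clear glass jar with a cap, 36 mm across, 60 mm tall, between the two boxes. Origin under its centre.
- vial: Bystander: little amber glass vial, 24 mm across, 45 mm tall, between the two boxes. Origin under its centre.
- amber_bottle: Bystander: amber bottle with blue cap and paper label, 80 mm across, 150 mm tall, at the back left. Origin under its centre.
- beaker: Bystander: open glass beaker, 66 mm across, 80 mm tall, at the back right. Origin under its centre.
- spanner: Bystander: steel spanner 140 mm long lying flat at the back middle, along its own x.
- wash_bottle: Bystander: red plastic bottle with white cap, 60 mm across, 150 mm tall, at the left. Origin under its centre.
- stopper: Bystander: white plastic stopper, 28 mm across, 25 mm tall, at the right. Origin under its centre.

How it is judged:
By the outcome, as a careful person would: the job done as asked, in the order asked, and still so for the second after the job is handed in, with the robot touching nothing.
It also fails if it takes over 54 s, if anything falls off the work surface, if the arm or the gripper's body presses on something with over 40 N, if the wrist force passes 120 N, or if a joint passes its speed limit or range.

### The arm

A 6-joint arm with a two-finger parallel gripper is mounted at the origin on the work surface. World frame = base frame: x ahead of the robot, y to its left, z up, the work surface at z = 0. Lengths are in m, angles in degrees, forces in N, time in s.
With the tool pointing down it reaches from about 0.375 to 0.9 m from the base axis. Payload 3.1 kg.
Tool frame: the origin (TCP) lies midway between the tips of the shut fingers; the grasp point (between the pads) lies 19 mm behind it; z points along the fingers, y is the line along which they close (so a half turn about z gives the same grasp; the last joint's range is limited). The gripper opens to 87 mm and grips with 3 to 60 N. Pads are 19 mm wide; open, the fingers measure 117 mm over their backs; the gripper's body (75 mm by 190 mm) begins 51 mm behind the grasp point.
Start: joints at [-10.227, 30.224, 82.088, -0, 67.689, -10.227], TCP at [0.625, 0, 0.223] pointing down, gripper open.
Joint ranges: [-176.69, 176.69], [-43.24, 126.21], [12.49, 139.97], [-82, 262], [0, 151.66], [-163.58, 163.58]. Speed limits (degrees/s): [159.86, 159.86, 180, 180, 180, 180].

### API

Orientations are given as a 3x3 rotation matrix whose columns are the frame's x, y, z axes.
In Python, from rig import bot gives the robot as it stands.
- The arm moves only by the tool steer_hand, called after "Emit:" as name(argument=value, ...) on one line, values as JSON. Schema: {"type":"object","properties":{"increments":{"type":"string"},"only":{"type":"string"},"quiet":{"type":"boolean"},"lines":{"type":"string"}},"required":["increments"],"additionalProperties":false}. increments is a string of 1 to 20 rows, parted by a bar, with the numbers parted by commas; each row has 7 numbers: dx, dy, dz in fractions of the full range, 1 being 75 cm, then a rotation vector rx, ry, rz in a scale on which 1.0 is 120 degrees, then the opening from 0.0 (shut) to 1.0 (fully open); each row is the pose to reach, as a shift and turn from the pose commanded when the call began, along the tool's axes at that moment; what a row does not reach only later rows make up. A row lasts 1/10 s, in which the tool goes at most 0.05 m and 8.59 degrees, less where a joint would pass 70% of its speed; a pose out of reach is approached as far as the arm can. The fingers move at their own pace and stop on an object; the grip force is fixed at half the most. Time passes only in rows, so rows that do not move let the fingers close. The tool returns the time, the measured TCP pose, the force, the opening and the grip force at its end. only (a regular expression) keeps the lines of the reply that match it, lines (a string "A,B") keeps lines A to B, and quiet returns only ok. No shift or turn number may pass 1 either way. Input that does not fit is refused with a message, and nothing moves.
- bot.read_state(): the state, without advancing time (a new reading comes with each control period).
- bot.capture(name): name is "scene" or "side" or "wrist"; returns a dict with "color" (420x560x3 uint8, red, green, blue), "K" (3x3 intrinsics, pixels), "D" ([k1, k2, p1, p2, k3] as OpenCV has them; the pictures are not rectified), "view" (4x4, takes a point from world to camera coordinates); the wrist camera has in their place "mount" (4x4, takes a point from camera to tool coordinates, whose origin is the TCP and whose axes are the flange's). Camera axes: x right, y up, looking along -z (the intrinsics and any distortion apply to the point x, -y, -z); pixel columns grow to the right and rows downward; lengths in m; the calibration is good to about 2 mm. A picture is of the moment at which its call begins: read the wrist's pose just before it. There is no depth.
- bot.hand_in(): hands the job in; it is judged then, once.
The state is a dict: "time_s": time; "joint_positions": joint angles; "qvel": joint speeds; "tau": joint torques, N m; "position": TCP position; "tcp_rot": TCP orientation; "force": force on the tool from outside, world axes, zero at the start; "moment": the same for the moment, N m; "opening": opening from 0.0 (shut) to 1.0 (fully open); "grasp_force": force on a finger pad.
Only numpy, scipy, OpenCV 4.12 (cv2) and the standard library are available. Lean on these libraries where they do the work, as an engineer would, in place of code of your own. Each camera call takes 0.05 s, during which the arm holds its last target. There are 200 camera calls.

## Working session

There is one attempt and no reset: what is moved stays moved. The work goes in short steps, Python scripts to look and compute and a tool call to move; the robot and the scene stay as the last step left them, time stands still between calls to the robot, and variables do not carry over. Pictures are saved under pics/ and viewed, at most 12 in all, crops included, and the job is handed in when it is done.

```bash
ls; mkdir -p pics; cat > h.py <<'E'
import numpy as np, cv2
from rig import bot
def ray(c,uv,st=None):
    p=cv2.undistortPoints(np.array([[uv]],float),np.array(c["K"]),np.array(c["D"]))[0,0]
    d=np.array([p[0],-p[1],-1.])
    if "view" in c: T=np.linalg.inv(np.array(c["view"]))
    else:
        W=np.eye(4);W[:3,:3]=st["tcp_rot"];W[:3,3]=st["position"];T=W@np.array(c["mount"])
    return T[:3,3],T[:3,:3]@d
def onplane(c,uv,z,st=None):
    o,d=ray(c,uv,st);return o+d*(z-o[2])/d[2]
def tri(r1,r2):
    (a,u),(b,v)=r1,r2
    s=np.linalg.lstsq(np.c_[u,-v],b-a,rcond=None)[0]
    p,q=a+u*s[0],b+v*s[1];return (p+q)/2,np.linalg.norm(p-q)
E
python3 - <<'E'
from h import *
s=bot.read_state();print(s)
for n in("scene","side","wrist"):
    c=bot.capture(n);cv2.imwrite(f"pics/{n}0.png",c["color"][:,:,::-1])
    import pickle;pickle.dump((c,s),open(f"{n}0.pkl","wb"))
    print(n,c.get("view",c.get("mount")))
E
```

```text
pics
rig.py
{'time_s': 0.0, 'joint_positions': array([-1.02282452e+01,  3.02791295e+01,  8.21574043e+01, -2.02249598e-03,
        6.76878749e+01, -1.02279001e+01]), 'qvel': array([-0.06824043, -0.02412557, -0.12755879, -0.12203982,  0.05636201,
       -0.00583218]), 'tau': array([-5.45745443e-04, -4.40045428e+01, -1.76593530e+01,  6.32597599e-02,
        5.83207863e-02, -1.53719384e-04]), 'position': array([6.24261974e-01, 1.42147726e-04, 2.21564223e-01]), 'tcp_rot': array([[-7.03565392e-06,  9.99997705e-01, -2.14263252e-03],
       [ 9.99999938e-01,  7.79293619e-06,  3.53427299e-04],
       [ 3.53443185e-04, -2.14262990e-03, -9.99997642e-01]]), 'force': array([-0.16868353,  0.65589377,  1.18904438]), 'moment': array([-0.0144011 ,  0.03378156, -0.0280067 ]), 'grasp_force': 0.0, 'opening': 1.0002325718425773}
scene [[-0.29319789  0.95603636 -0.00542912  0.16281737]
 [-0.52496225 -0.15624457  0.83666138  0.23029263]
 [ 0.79903043  0.24815744  0.54769358 -1.98547174]
 [ 0.          0.          0.          1.        ]]
side [[-0.98534192 -0.17055792  0.00336052  0.57970642]
 [ 0.11312645 -0.63855225  0.76121838 -0.12787783]
 [-0.12768596  0.75044055  0.64848692 -1.1137798 ]
 [ 0.          0.          0.          1.        ]]
wrist [[ 5.54551890e-04  9.61985049e-01  2.73101551e-01  7.46219541e-02]
 [ 9.99999502e-01 -7.60147606e-04  6.47008477e-04 -2.37114875e-04]
 [ 8.30009971e-04  2.73101056e-01 -9.61984992e-01 -1.62014214e-01]
 [ 0.00000000e+00  0.00000000e+00  0.00000000e+00  1.00000000e+00]]
```

View pics/scene0.png

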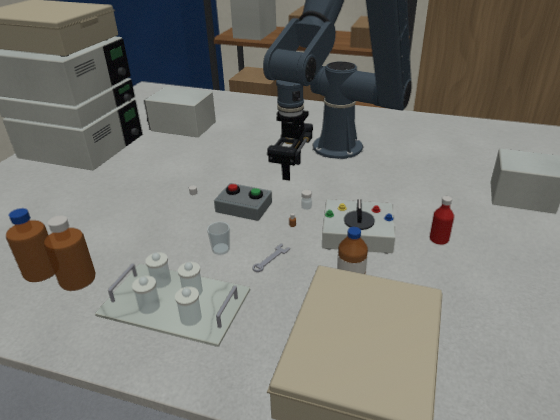

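View pics/side0.png

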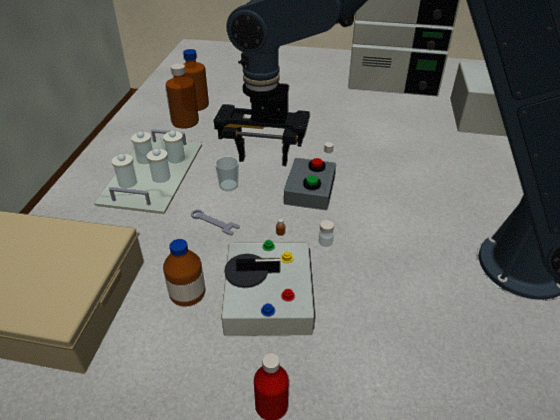

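View pics/wrist0.png

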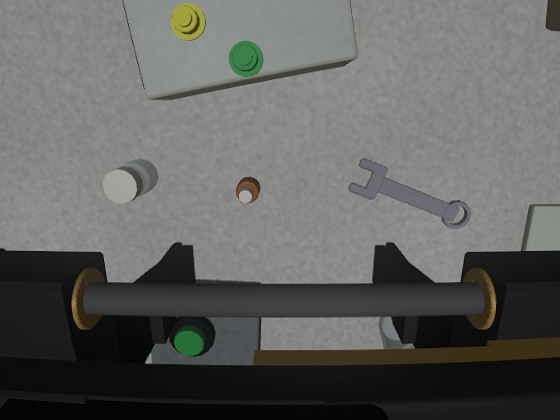

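The scene shows the box with the green fitting at px (330,213) and the arm at (359,210), with the start button at (256,192). In the side view the fittings are green (269,244), yellow (287,257), red (288,295) and blue (268,310), and the arm points at about yellow/front. The start button is at (313,181).

```bash
cat > m.py <<'E'
from h import *
H={"green":(40,85),"yellow":(22,34),"blue":(100,125),"red":(0,6)}
def blobs(c,col,win):
    x0,y0,x1,y1=win
    hsv=cv2.cvtColor(c["color"],cv2.COLOR_RGB2HSV)
    h,s,v=[hsv[:,:,i] for i in range(3)]
    a,b=H[col];m=(h>=a)&(h<=b)&(s>120)&(v>50)
    if col=="red": m|=(h>173)&(s>120)&(v>50)
    w=np.zeros_like(m);w[y0:y1,x0:x1]=1;m&=w.astype(bool)
    n,_,st,ce=cv2.connectedComponentsWithStats(m.astype(np.uint8))
    return [(int(st[i,4]),ce[i].round(1),st[i,:4]) for i in range(1,n) if st[i,4]>=12]
E
python3 - <<'E'
from m import *
import pickle
S=pickle.load(open("scene0.pkl","rb"))[0];D=pickle.load(open("side0.pkl","rb"))[0]
P={}
for col in H:
    a=max(blobs(S,col,(318,200,400,225)),key=lambda t:t[0]);b=max(blobs(D,col,(240,236,312,320)),key=lambda t:t[0])
    p,e=tri(ray(S,a[1]),ray(D,b[1]));P[col]=p
    print(col,a[:2],b[:2],p.round(4),e.round(4),onplane(S,a[1],.080).round(4),onplane(D,b[1],.080).round(4))
# known geometry: fit axis + heading by rigid fit
ang={"green":1.1,"yellow":.55,"red":-.55,"blue":-1.1}
M=np.array([[-.1*np.cos(ang[k]),-.1*np.sin(ang[k])] for k in H]);Q=np.array([P[k][:2] for k in H])
U,_,V=np.linalg.svd((M-M.mean(0)).T@(Q-Q.mean(0)));R=(U@V).T
t=Q.mean(0)-R@M.mean(0);print("axis",t,"yaw",np.degrees(np.arctan2(R[1,0],R[0,0])),"det",np.linalg.det(R),"res",(Q-M@R.T-t).round(4).tolist())
for col,ws,wd in(("green",(245,180,270,200),(300,170,325,192)),("red",(222,180,245,200),(305,152,330,172))):
    a=max(blobs(S,col,ws),key=lambda t:t[0]);b=max(blobs(D,col,wd),key=lambda t:t[0])
    p,e=tri(ray(S,a[1]),ray(D,b[1]));print("button",col,a[:2],b[:2],p.round(4),e.round(4),onplane(S,a[1],.07).round(4),onplane(D,b[1],.07).round(4))
# arm white line in side view at z=.118
c=D["color"][254:282,222:295];cv2.imwrite("pics/crop1.png",cv2.resize(c[:,:,::-1],None,fx=8,fy=8,interpolation=cv2.INTER_CUBIC))
E
```

```text
green (34, array([329.1, 213.7])) (92, array([268. , 245.3])) [0.595  0.1121 0.0729] 0.0023 [0.6064 0.1154 0.08  ] [0.5934 0.1176 0.08  ]
yellow (38, array([341.9, 207.2])) (107, array([286.6, 257. ])) [0.5486 0.1413 0.073 ] 0.0034 [0.561  0.1447 0.08  ] [0.5473 0.1458 0.08  ]
blue (41, array([388.4, 217.3])) (131, array([267.5, 309.7])) [0.5625 0.2875 0.073 ] 0.0026 [0.5741 0.2893 0.08  ] [0.5611 0.2913 0.08  ]
red (40, array([375.7, 209.2])) (125, array([287.5, 294.7])) [0.5301 0.2439 0.073 ] 0.0027 [0.5422 0.2461 0.08  ] [0.529 0.248 0.08 ]
axis [0.62329907 0.20798444] yaw 10.411712117831483 det 1.0 res [[0.0002, -0.0001], [-0.0003, 0.0001], [-0.0001, 0.0], [0.0001, -0.0001]]
button green (49, array([255.2, 191.6])) (88, array([311.9, 179.6])) [ 0.5288 -0.1562  0.0658] 0.0042 [ 0.5379 -0.1513  0.07  ] [ 0.528  -0.1539  0.07  ]
button red (56, array([232.4, 187. ])) (85, array([316.7, 162.1])) [ 0.5252 -0.2393  0.0664] 0.003 [ 0.5326 -0.2349  0.07  ] [ 0.5245 -0.2366  0.07  ]
```

View pics/crop1.png

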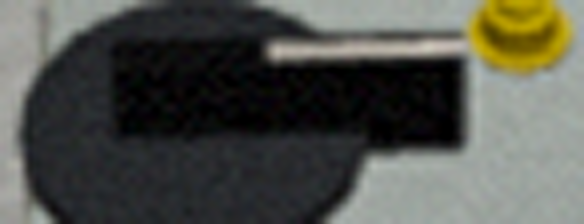

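The crop shows the white line from side px (255.5,260.5) to the tip (280.1,259.6). The fixed cameras disagree by about 1 cm, so I'll cross-check with the wrist camera.

Careful with the scale: shifts go in shares of 75 cm and turns go in shares of 120 degrees. That gives: 0.17 m / 0.75 = 0.2267, -0.1 m / 0.75 = -0.1333.

```bash
python3 - <<'E'
from m import *
import pickle
D=pickle.load(open("side0.pkl","rb"))[0];W,s=pickle.load(open("wrist0.pkl","rb"))
a=onplane(D,(255.5,260.5),.118);b=onplane(D,(280.1,259.6),.118);d=b-a
print("line",a.round(4),b.round(4),np.degrees(np.arctan2(-d[1],-d[0])))
for col in("green","yellow"):
  for t in blobs(W,col,(0,0,560,420)): print(col,t[:2],onplane(W,t[1],.080,s).round(4))
print(onplane(W,(246,58),.086,s),onplane(W,(188,21),.086,s),onplane(W,(189,341),.072,s))
E
```

```text
line [0.6023 0.2029 0.118 ] [0.5537 0.1917 0.118 ] 12.912212137436573
green (909, array([245.4,  58.1])) [0.5936 0.1094 0.08  ]
green (673, array([188.3, 341.3])) [ 0.5301 -0.1493  0.08  ]
yellow (990, array([187.5,  21.3])) [0.5492 0.1373 0.08  ]
[0.59471233 0.1087418  0.086     ] [0.55111618 0.13624536 0.086     ] [ 0.52839815 -0.15487177  0.072     ]
```

Emit:
steer_hand(increments="0.1333,-0.0667,-0.08,0,0,0,0 | 0.2267,-0.1067,-0.08,0,0,0,0 | 0.2267,-0.1333,-0.08,0,0,0,0 | 0.2267,-0.1333,-0.08,0,0,0,0 | 0.2267,-0.1333,-0.08,0,0,0,0 | 0.2267,-0.1333,-0.08,0,0,0,0")

```text
time_s: 0.75
position: [0.5241, 0.1714, 0.283]
tcp_rot: [[-0.003, 1.0, 0.001], [1.0, 0.003, -0.0], [-0.0, 0.001, -1.0]]
force: [0.0, -1.3, 0.3]
opening: 0.535
grasp_force: 0.0
```

```bash
python3 - <<'E'
from m import *
import pickle
s=bot.read_state();c=bot.capture("wrist");pickle.dump((c,s),open("wrist1.pkl","wb"));cv2.imwrite("pics/wrist1.png",c["color"][:,:,::-1])
for col in H:
  for t in blobs(c,col,(0,0,560,420)): print(col,t[:2],onplane(c,t[1],.080,s).round(4))
E
```

```text
green (377, array([346.9, 232.8])) [0.5914 0.1133 0.08  ]
yellow (514, array([305.4, 206.9])) [0.5467 0.1418 0.08  ]
blue (651, array([322.3,  61.5])) [0.56   0.2846 0.08  ]
blue (1049, array([546.2, 145.7])) [0.7965 0.2088 0.08  ]
red (618, array([288.2, 107.2])) [0.5281 0.2421 0.08  ]
```

View pics/wrist1.png

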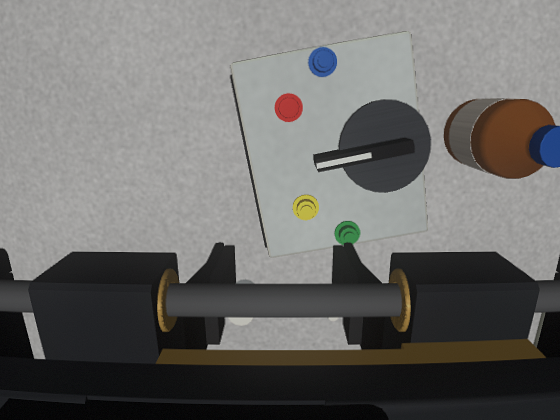

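The wrist view shows the whole box: green fitting (347,233), yellow (305,207), red (288,107), blue (322,62). The arm tip is at (316,163) and the white line runs (318,166) to (370,155), with the disc centre near (385,146).

```bash
cat > fit.py <<'E'
from m import *
def fit(P):
    ang={"green":1.1,"yellow":.55,"red":-.55,"blue":-1.1};ks=list(P)
    M=np.array([[-.1*np.cos(ang[k]),-.1*np.sin(ang[k])] for k in ks]);Q=np.array([P[k][:2] for k in ks])
    U,_,V=np.linalg.svd((M-M.mean(0)).T@(Q-Q.mean(0)));R=(U@V).T
    t=Q.mean(0)-R@M.mean(0);return t,np.degrees(np.arctan2(R[1,0],R[0,0])),(Q-M@R.T-t).round(4)
E
python3 - <<'E'
from fit import *
import pickle
D=pickle.load(open("side0.pkl","rb"))[0];W0,s0=pickle.load(open("wrist0.pkl","rb"));W,s=pickle.load(open("wrist1.pkl","rb"))
print(tri(ray(W0,(187.5,21.3),s0),ray(W,(305.4,206.9),s)),tri(ray(W0,(245.4,58.1),s0),ray(W,(346.9,231.5),s)))
print(tri(ray(D,(280.1,259.6)),ray(W,(316.5,163),s)))
P={k:onplane(W,max(blobs(W,k,(230,30,430,260)))[1],.080,s) for k in H}
print(fit(P)); P.pop("green");print(fit(P))
a=onplane(W,(370,155),.118,s);b=onplane(W,(318,163.5),.118,s);print("line",a,b)
# line pts by mask: bright low-sat inside arm
im=W["color"].astype(int);g=im.min(2);m=np.zeros(g.shape,bool);m[140:175,312:375]=1
for u in (322,335,350,365):
    col=g[148:176,u];print(u,148+np.where(col<45)[0],148+np.where(col>190)[0])
E
```

```text
(array([0.54713883, 0.13917054, 0.07109823]), np.float64(0.0002405327707221597)) (array([0.5929187 , 0.11077926, 0.06938061]), np.float64(0.0008207059468780657))
(array([0.55326963, 0.19418836, 0.12060292]), np.float64(0.00011073335267892221))
(array([0.62078032, 0.20723846]), np.float64(10.400268906858997), array([[-0.0009,  0.002 ],
       [ 0.0003,  0.0013],
       [-0.0001, -0.0021],
       [ 0.0006, -0.0012]]))
(array([0.62108222, 0.20662468]), np.float64(10.428726852838205), array([[-0.    ,  0.002 ],
       [-0.0003, -0.0015],
       [ 0.0003, -0.0005]]))
line [0.60145195 0.20135369 0.118     ] [0.55481761 0.1933223  0.118     ]
322 [153 154 155 156 157 168 169] [163 166]
335 [150 151 152 153 154 155 157 158 166 167] [160 164]
350 [148 149 150 151 152 153 154 155 163 164 165] [157 161]
365 [148 149 150 151 152 160 161 162] [158]
```

To row units: 0.178 m / 0.75 = 0.2373, 0.06 m / 0.75 = 0.08, -10.4 degrees / 120 = -0.0867.

Emit:
steer_hand(increments="0.04,0.0267,0.04,0,0,-0.0417,0 | 0.076,0.0533,0.08,0,0,-0.0867,0 | 0.076,0.0533,0.1333,0,0,-0.0867,0 | 0.076,0.0533,0.1867,0,0,-0.0867,0 | 0.076,0.0533,0.22,0,0,-0.0867,0 | 0.076,0.0533,0.2373,0,0,-0.0867,0 | 0.076,0.0533,0.2373,0,0,-0.0867,0 | 0.076,0.0533,0.2373,0,0,-0.0867,0")

```text
time_s: 1.6
position: [0.5664, 0.2264, 0.1051]
tcp_rot: [[-0.179, 0.984, 0.001], [0.984, 0.179, 0.0], [-0.0, 0.002, -1.0]]
force: [0.8, 0.7, -0.0]
opening: 0.001
grasp_force: 0.0
```

```bash
python3 - <<'E'
from m import *
import pickle
s=bot.read_state();c=bot.capture("side")
cv2.imwrite("pics/side2.png",cv2.resize(c["color"][200:350,190:340][:,:,::-1],None,fx=4,fy=4,interpolation=cv2.INTER_CUBIC))
# arc targets, in tool axes at start (commanded 0.565,0.227,0.105, turned 10.4)
A=np.array([.622,.207]);C=np.array([.565,.227]);t0=np.radians(10.4)
X=np.array([-np.sin(t0),np.cos(t0)]);Y=np.array([np.cos(t0),np.sin(t0)])
for al in list(range(0,64,7))+[63]:
    t=t0+np.radians(al);p=A-.052*np.array([np.cos(t),np.sin(t)])+.0145*np.array([-np.sin(t),np.cos(t)])
    print(al,((p-C)@X).round(4),((p-C)@Y).round(4))
E
```

```text
0 -0.0155 0.0005
7 -0.0219 -0.0009
14 -0.0285 -0.0015
21 -0.0351 -0.0013
28 -0.0416 -0.0003
35 -0.0479 0.0015
42 -0.054 0.0041
49 -0.0597 0.0074
56 -0.065 0.0114
63 -0.0697 0.0159
63 -0.0697 0.0159
```

View pics/side2.png

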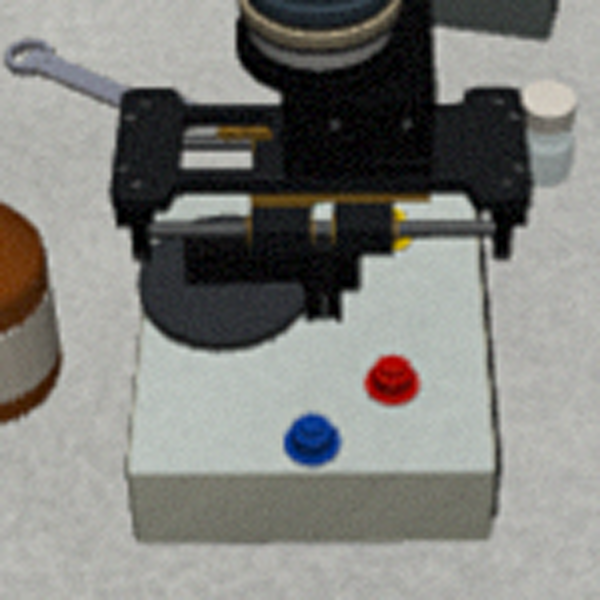

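The closed fingertips sit at crop (322,305), just on the near (+y) side of the blade and clear of the fittings. I'll push along the arc to about 56°, hold, then back off and look.

To row units: -0.065 m / 0.75 = -0.0867, -0.0597 m / 0.75 = -0.0796, -56 degrees / 120 = -0.4667.

Emit:
steer_hand(increments="-0.0107,0,0,0,0,0,0 | -0.0207,0,0,0,0,0,0 | -0.0293,-0.0013,0,0,0,-0.0583,0 | -0.038,-0.002,0,0,0,-0.1167,0 | -0.0467,-0.0017,0,0,0,-0.175,0 | -0.0555,-0.0004,0,0,0,-0.2333,0 | -0.064,0.002,0,0,0,-0.2917,0 | -0.072,0.0053,0,0,0,-0.35,0 | -0.0796,0.0099,0,0,0,-0.4083,0 | -0.0867,0.0152,0,0,0,-0.4667,0 | -0.0867,0.0152,0,0,0,-0.4667,0 | -0.0867,0.0152,0,0,0,-0.4667,0")

```text
time_s: 2.85
position: [0.5881, 0.1647, 0.1052]
tcp_rot: [[-0.915, 0.403, 0.001], [0.403, 0.915, -0.0], [-0.001, 0.0, -1.0]]
force: [-0.6, 0.3, 0.3]
opening: 0.01
grasp_force: 0.2
```

```bash
python3 - <<'E'
from m import *
s=bot.read_state();print(s["position"],s["force"])
c=bot.capture("wrist");cv2.imwrite("pics/wrist3.png",c["color"][:,:,::-1])
c=bot.capture("side");cv2.imwrite("pics/side3.png",c["color"][:,:,::-1])
E
```

```text
[0.58811899 0.16468678 0.10515054] [-0.64298739  0.28221143  0.28286681]
```

View pics/wrist3.png

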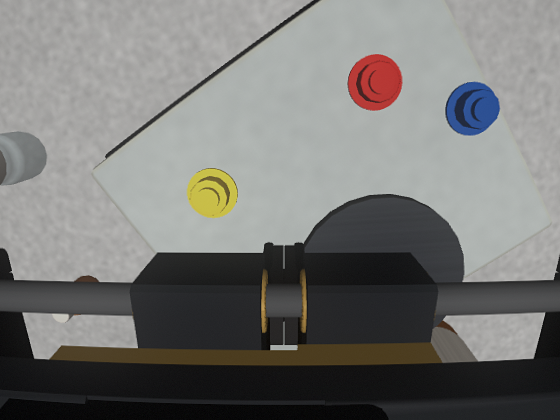

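The fingertips are still beside the blade and about 56° round by command; the blade is hidden behind the gripper. I'll back off, rise and look.

To row units: -0.178 m / 0.75 = -0.2373, -0.15 m / 0.75 = -0.2, 66.4 degrees / 120 = 0.5533.

Emit:
steer_hand(increments="0.0267,0,0,0,0,0,0 | 0.04,0,-0.04,0,0,0,0 | 0.0467,-0.0133,-0.0933,0,0,0.0667,0 | 0.0587,-0.0267,-0.1467,0,0,0.1333,0 | 0.0587,-0.0533,-0.2,0,0,0.2,0 | 0.0587,-0.076,-0.2373,0,0,0.2667,0 | 0.0587,-0.076,-0.2373,0,0,0.3333,0 | 0.0587,-0.076,-0.2373,0,0,0.4,0 | 0.0587,-0.076,-0.2373,0,0,0.4667,0 | 0.0587,-0.076,-0.2373,0,0,0.5333,0 | 0.0587,-0.076,-0.2373,0,0,0.5533,0 | 0.0587,-0.076,-0.2373,0,0,0.5533,0 | 0.0587,-0.076,-0.2373,0,0,0.5533,0")

```text
time_s: 4.25
position: [0.5249, 0.1305, 0.2826]
tcp_rot: [[-0.0, 1.0, 0.0], [1.0, 0.0, -0.0], [-0.0, 0.0, -1.0]]
force: [-0.1, -0.2, -0.3]
opening: 0.004
grasp_force: 0.0
```

```bash
cat > ang.py <<'E'
from fit import *
import sys
s=bot.read_state();c=bot.capture("wrist");cv2.imwrite(sys.argv[1],c["color"][:,:,::-1])
P={}
for k in H:
    b=blobs(c,k,(180,10,450,300))
    for t in b: print(k,t[:2])
    if b: P[k]=onplane(c,max(b,key=lambda t:t[0])[1],.078,s)
t,yaw,res=fit(P);print("axis",t,yaw,res.tolist())
# black blade mask -> line via known heights: bright line pixels flanked by black
g=cv2.cvtColor(c["color"],cv2.COLOR_RGB2GRAY)
hs=cv2.cvtColor(c["color"],cv2.COLOR_RGB2HSV)
blk=(g<48).astype(np.uint8)
cl=cv2.morphologyEx(blk,cv2.MORPH_CLOSE,np.ones((9,9)))
m=((cl>0)&(g>120)&(hs[:,:,1]<60)).astype(np.uint8);m[240:]=0
n,_,st,ce=cv2.connectedComponentsWithStats(m)
for i in range(1,n):
    if st[i,4]<60: continue
    ys,xs=np.where(_==i);X=np.array([onplane(c,(x,y),.118,s)[:2] for x,y in zip(xs,ys)])
    l=cv2.fitLine(X.astype(np.float32),2,0,1e-4,1e-4).ravel();d=l[:2]*np.sign(-l[1])
    L=(X-l[2:])@d
    print("line",st[i],"mid",l[2:],"heading",np.degrees(np.arctan2(-d[1],-d[0])),"ends",l[2:]+d*L.min(),l[2:]+d*L.max())
E
python3 ang.py pics/wrist4.png
```

```text
green (429, array([348.5, 196.6]))
yellow (553, array([305.5, 168.9]))
blue (530, array([322.1,  19.3]))
red (661, array([287.4,  63.9]))
axis [0.62097864 0.2054825 ] 10.387381974319672 [[-0.0005, 0.0019], [0.0002, 0.0017], [-0.0001, -0.0035], [0.0004, -0.0001]]
line [362 124  27  51 322] mid [0.6066523  0.16509357] heading 69.42517 ends [0.61490483 0.18707834] [0.59804069 0.14215211]
```

View pics/wrist4.png

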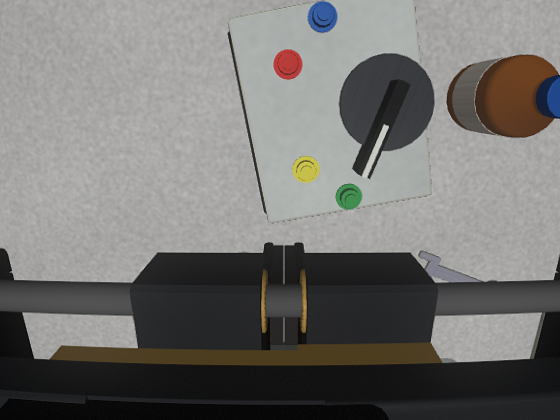

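The arm now points at about 59–59.6° against a target of 63° (1.1 rad): its tip is at (362,175) and green is at (348,197). One more push of about 4° is needed.

To row units: 0.178 m / 0.75 = 0.2373, 0.14 m / 0.75 = 0.1867, -70.4 degrees / 120 = -0.5867.

Emit:
steer_hand(increments="0.0267,0.02,0.04,0,0,-0.0667,0 | 0.0533,0.04,0.08,0,0,-0.1333,0 | 0.0621,0.0475,0.12,0,0,-0.2,0 | 0.0621,0.0475,0.12,0,0,-0.2667,0 | 0.0621,0.0475,0.12,0,0,-0.3333,0 | 0.0621,0.0475,0.12,0,0,-0.4,0 | 0.0621,0.0475,0.1333,0,0,-0.4667,0 | 0.0621,0.0475,0.1867,0,0,-0.5333,0 | 0.0621,0.0475,0.2267,0,0,-0.5533,0 | 0.0621,0.0475,0.2373,0,0,-0.5533,0 | 0.0533,0.0675,0.2373,0,0,-0.5533,0 | 0.0473,0.0807,0.2373,0,0,-0.5533,0 | 0.0461,0.0841,0.2373,0,0,-0.5533,0 | 0.0447,0.0861,0.2373,0,0,-0.57,0 | 0.0432,0.0881,0.2373,0,0,-0.5867,0 | 0.0432,0.0881,0.2373,0,0,-0.5867,0 | 0.0432,0.0881,0.2373,0,0,-0.5867,0 | 0.0533,0.0667,0.2373,0,0,-0.5867,0 | 0.0621,0.0475,0.22,0,0,-0.5667,0 | 0.0621,0.0475,0.16,0,0,-0.5,0")

```text
time_s: 6.3
position: [0.5551, 0.177, 0.1591]
tcp_rot: [[-0.864, 0.503, -0.012], [0.503, 0.864, -0.002], [0.009, -0.007, -1.0]]
force: [0.9, -0.5, 0.5]
opening: 0.002
grasp_force: 0.0
```

Emit:
steer_hand(increments="0,0,-0.0667,0,0,0.0667,0 | 0,0,-0.1333,0,0,0.1333,0 | 0,0,-0.16,0,0,0.2,0 | 0,0,-0.16,0,0,0.2667,0 | 0,0,-0.16,0,0,0.3333,0 | 0.0467,-0.0627,-0.16,0,0,0.4,0 | 0.0467,-0.0627,-0.16,0,0,0.4667,0 | 0.0467,-0.0627,-0.16,0,0,0.5,0 | 0.0467,-0.0627,-0.16,0,0,0.5,0 | 0.0467,-0.0627,-0.16,0,0,0.5,0")

```text
time_s: 7.3
position: [0.5072, 0.1538, 0.2831]
tcp_rot: [[-0.001, 1.0, 0.002], [1.0, 0.001, -0.0], [-0.0, 0.002, -1.0]]
force: [0.3, -0.0, 0.4]
opening: 0.009
grasp_force: 0.0
```

```bash
python3 ang.py pics/wrist5.png
```

```text
green (400, array([363.5, 217.5]))
yellow (527, array([321.5, 190.7]))
blue (659, array([339.7,  42.3]))
red (628, array([305. ,  88.8]))
axis [0.62065037 0.20667829] 10.450376626759736 [[-0.0005, 0.0012], [0.0001, 0.0011], [-0.0001, -0.0015], [0.0004, -0.0008]]
line [382 151  25  50 285] mid [0.6086477  0.16451403] heading 72.058815 ends [0.61585246 0.18676568] [0.60103417 0.14099989]
```

View pics/wrist5.png

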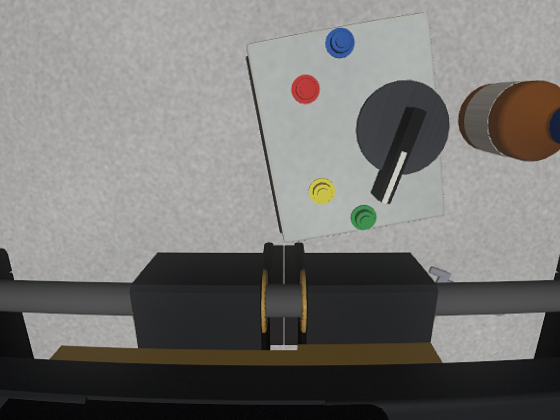

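The arm now points almost exactly at green: its tip is at (383,198) and green is at (363,217). The line heading is 72.1–73.4° against a target of 73.4°. I'll refine with sub-pixel line and disc-centre estimates.

```bash
cat > ref.py <<'E'
from fit import *
import sys
def refine(c,s,y0,y1,xw):
    g=cv2.cvtColor(c["color"],cv2.COLOR_RGB2GRAY).astype(float)
    pts=[]
    for y in range(y0,y1):
        x=xw(y);xs=np.arange(int(x)-7,int(x)+8);w=g[y,xs]
        i=np.argmax(np.convolve(w*(w>100),[1,1,1],"same")[3:-3])+3;k=slice(i-3,i+4)
        ww=np.clip(w[k]-70,0,None);ww*=np.abs(xs[k]-xs[i])<=3
        pts.append((np.sum(ww*xs[k])/ww.sum(),y))
    X=np.array([onplane(c,p,.118,s)[:2] for p in pts])
    l=cv2.fitLine(X.astype(np.float32),cv2.DIST_HUBER,0,1e-4,1e-4).ravel();d=l[:2]*np.sign(-l[1])
    print("line heading",np.degrees(np.arctan2(-d[1],-d[0])),"pixels",pts[0],pts[-1]);return l[2:],d
E
python3 - <<'E'
from ref import *
s=bot.read_state();c=bot.capture("wrist")
P={k:onplane(c,max(blobs(c,k,(180,10,450,300)),key=lambda t:t[0])[1],.078,s) for k in H}
t,yaw,_=fit(P)
m,d=refine(c,s,155,198,lambda y:404-(y-153)*19/47)
# disc: dark pixels, ellipse on outline away from blade
g=cv2.GaussianBlur(cv2.cvtColor(c["color"],cv2.COLOR_RGB2GRAY),(3,3),0)
mk=(g<95).astype(np.uint8);mk[:75]=0;mk[176:]=0;mk[:,:350]=0;mk[:,455:]=0
co=max(cv2.findContours(mk,0,1)[0],key=cv2.contourArea)[:,0]
X=np.array([onplane(c,p+0.0,.094,s)[:2] for p in co])
for _ in range(6):
    (cx,cy),*_r=0,0
    break
A=np.c_[2*X,np.ones(len(X))];keep=np.ones(len(X),bool)
for _ in range(5):
    q=np.linalg.lstsq(A[keep],(X[keep]**2).sum(1),rcond=None)[0];r=np.sqrt(q[2]+q[:2]@q[:2]);e=np.abs(np.linalg.norm(X-q[:2],axis=1)-r);keep=e<max(.001,1.5*np.median(e))
print("disc",q[:2],"r",r,keep.sum(),"fit axis",t,yaw)
for nm,o in(("disc",q[:2]),("axis",t)):
    off=(o-m)@np.array([-d[1],d[0]]);print(nm,"dist of axis from line",off)
    gg=P["green"][:2]-o;print("green dir",np.degrees(np.arctan2(-gg[1],-gg[0])))
    tip=m+d*.025-o;print("tip dir",np.degrees(np.arctan2(-tip[1],-tip[0])))
gm=P["green"][:2]-m;print("green off line",gm@np.array([-d[1],d[0]]))
E
```

```text
line heading 72.78277 pixels (np.float64(403.06413612565444), 155) (np.float64(386.328125), 197)Traceback (most recent call last):
  File "<stdin>", line 12, in <module>
TypeError: cannot unpack non-iterable int object
```

```bash
cat > chk.py <<'E'
from ref import *
s=bot.read_state();c=bot.capture("wrist")
P={k:onplane(c,max(blobs(c,k,(180,10,450,300)),key=lambda t:t[0])[1],.078,s) for k in H}
t,yaw,_=fit(P)
m,d=refine(c,s,155,198,lambda y:404-(y-153)*19/47)
g=cv2.GaussianBlur(cv2.cvtColor(c["color"],cv2.COLOR_RGB2GRAY),(3,3),0)
mk=(g<95).astype(np.uint8);mk[:75]=0;mk[176:]=0;mk[:,:350]=0;mk[:,455:]=0
co=max(cv2.findContours(mk,0,1)[0],key=cv2.contourArea)[:,0]
X=np.array([onplane(c,p+0.0,.094,s)[:2] for p in co])
A=np.c_[2*X,np.ones(len(X))];keep=np.ones(len(X),bool)
for _ in range(5):
    q=np.linalg.lstsq(A[keep],(X[keep]**2).sum(1),rcond=None)[0];r=np.sqrt(q[2]+q[:2]@q[:2]);e=np.abs(np.linalg.norm(X-q[:2],axis=1)-r);keep=e<max(.001,1.5*np.median(e))
print("disc",q[:2],"r",r,keep.sum(),"fit axis",t,yaw)
n=np.array([-d[1],d[0]])
for nm,o in(("disc",q[:2]),("axis",t)):
    gg=P["green"][:2]-o;tip=m+d*.025-o
    print(nm,"off line",(o-m)@n,"green dir",np.degrees(np.arctan2(-gg[1],-gg[0])),"tip dir",np.degrees(np.arctan2(-tip[1],-tip[0])))
print("green off line",(P["green"][:2]-m)@n)
E
python3 chk.py
```

```text
line heading 72.85921 pixels (np.float64(403.3878378378378), 155) (np.float64(386.4521857923497), 197)
disc [0.62054219 0.20607592] r 0.04413752576005514 247 fit axis [0.62065003 0.20662626] 10.421144794627718
disc off line -0.0009237646788343382 green dir 72.99566138606988 tip dir 73.6724569376995
axis off line -0.0009829143837312426 green dir 73.02911230888162 tip dir 73.7171717122901
green off line -0.0006892359315562695
```

The line, disc centre and green fitting agree within about 0.7°, so the arm is set. Now over to the start button, stopping high first to re-measure it from the wrist.

To row units: -0.389 m / 0.75 = -0.5187, -0.05 m / 0.75 = -0.0667.

Emit:
steer_hand(increments="-0.0667,0.0067,0,0,0,0,0 | -0.1333,0.0133,0,0,0,0,0 | -0.2,0.02,0,0,0,0,0 | -0.2667,0.028,0,0,0,0,0 | -0.3333,0.028,0,0,0,0,0 | -0.4,0.028,0,0,0,0,0 | -0.4667,0.028,0,0,0,0,0 | -0.5187,0.028,0,0,0,0,0 | -0.5187,0.028,0,0,0,0,0 | -0.5187,0.028,0,0,0,0,0 | -0.5187,0.028,0,0,0,0,0")

```text
time_s: 8.55
position: [0.5274, -0.234, 0.2822]
tcp_rot: [[-0.001, 1.0, -0.001], [1.0, 0.001, 0.001], [0.001, -0.001, -1.0]]
force: [0.1, -0.2, -0.8]
opening: 0.005
grasp_force: 0.0
```

```bash
python3 - <<'E'
from m import *
s=bot.read_state();c=bot.capture("wrist");cv2.imwrite("pics/wrist6.png",c["color"][:,:,::-1])
for col in("green","red"):
  for t in blobs(c,col,(0,0,560,420)): print(col,t[:2],onplane(c,t[1],.070,s).round(4))
E
```

```text
green (780, array([283.8, 102.1])) [ 0.527  -0.1582  0.07  ]
red (708, array([280.2, 184.3])) [ 0.5234 -0.2414  0.07  ]
```

To row units: 0.216 m / 0.75 = 0.288, 0.079 m / 0.75 = 0.1053.

Emit:
steer_hand(increments="0.06,0,0.0667,0,0,0,0 | 0.1053,0,0.1333,0,0,0,0 | 0.1053,0,0.2,0,0,0,0 | 0.1053,0,0.24,0,0,0,0 | 0.1053,0,0.26,0,0,0,0 | 0.1053,0,0.2707,0,0,0,0 | 0.1053,0,0.2787,0,0,0,0 | 0.1053,0,0.284,0,0,0,0 | 0.1053,0,0.288,0,0,0,0 | 0.1053,0,0.288,0,0,0,0 | 0.1053,0,0.288,0,0,0,0")

```text
time_s: 9.7
position: [0.5284, -0.1562, 0.0677]
tcp_rot: [[0.0, 1.0, 0.002], [1.0, -0.0, -0.001], [-0.001, 0.002, -1.0]]
force: [1.2, 2.9, 5.3]
opening: 0.007
grasp_force: 2.0
```

```bash
python3 - <<'E'
from m import *
c=bot.capture("side");cv2.imwrite("pics/side7.png",cv2.resize(c["color"][100:220,240:390][:,:,::-1],None,fx=4,fy=4))
E
```

```text
(no output)
```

View pics/side7.png

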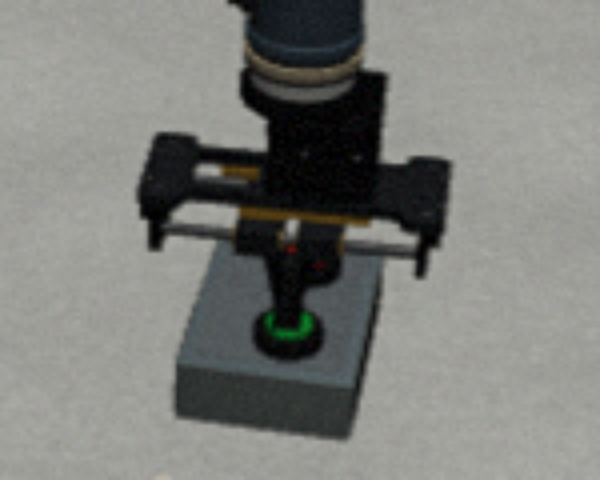

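The fingertip is on the middle of the green button (crop 290,325), already 4 mm down at about 5 N and well clear of red. I'll press on until it bottoms out.

To row units: 0.004 m / 0.75 = 0.0053, 0.003 m / 0.75 = 0.004.

Emit:
steer_hand(increments="0,0,0.0027,0,0,0,0 | 0,0,0.004,0,0,0,0 | 0,0,0.0053,0,0,0,0 | 0,0,0.0053,0,0,0,0 | 0,0,0.0053,0,0,0,0")

```text
time_s: 10.25
position: [0.5284, -0.1563, 0.066]
tcp_rot: [[0.0, 1.0, 0.003], [1.0, -0.0, -0.001], [-0.001, 0.003, -1.0]]
force: [-2.9, 4.0, 25.1]
opening: 0.006
grasp_force: 12.7
```

Emit:
steer_hand(increments="0,0,0.0027,0,0,0,0 | 0,0,0.0027,0,0,0,0 | 0,0,0.0027,0,0,0,0 | 0,0,0.0027,0,0,0,0")

```text
time_s: 10.65
position: [0.5284, -0.1563, 0.0658]
tcp_rot: [[-0.0, 1.0, 0.003], [1.0, 0.0, -0.002], [-0.002, 0.003, -1.0]]
force: [-5.6, 5.9, 37.6]
opening: 0.009
grasp_force: 18.8
```

It has bottomed out: the position stalls at 0.066 m while the force climbs. Release straight up, then check everything.

To row units: -0.223 m / 0.75 = -0.2973, -0.17 m / 0.75 = -0.2267.

Emit:
steer_hand(increments="0,0,-0.0133,0,0,0,0 | 0,0,-0.04,0,0,0,0 | 0,0,-0.0933,0,0,0,0 | 0,0,-0.16,0,0,0,0 | -0.0533,0,-0.2267,0,0,0,0 | -0.0533,0,-0.2973,0,0,0,0 | -0.0533,0,-0.2973,0,0,0,0 | -0.0533,0,-0.2973,0,0,0,0 | -0.0533,0,-0.2973,0,0,0,0 | -0.0533,0,-0.2973,0,0,0,0")

```text
time_s: 11.65
position: [0.5263, -0.1954, 0.2813]
tcp_rot: [[-0.0, 1.0, -0.004], [1.0, 0.0, 0.002], [0.002, -0.004, -1.0]]
force: [-0.1, -0.5, -0.8]
opening: 0.008
grasp_force: 0.0
```

```bash
python3 - <<'E'
from m import *
c=bot.capture("side");cv2.imwrite("pics/side8.png",c["color"][:,:,::-1])
for col,w in(("green",(300,170,325,192)),("red",(305,152,330,172))): print(col,[t[:2] for t in blobs(c,col,w)])
E
```

```text
green [(86, array([311.8, 179.6]))]
red [(84, array([316.7, 162.2]))]
```

View pics/side8.png

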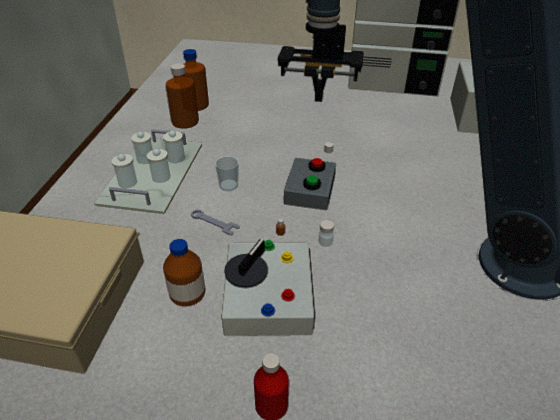

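The arm points at green (269,244). Both buttons are up at their original pixels (312,180) and (317,162), nothing else has moved, and the robot is clear.

```bash
python3 -c "
from rig import bot
print(bot.hand_in())"
```

```text
the job is handed in; nothing more can be done
None
```

I pushed the selector arm round to point at the green fitting (within about 1° by the wrist camera), pressed the green start button fully down and let it spring back up, saw nothing else moved in the last picture, and handed the job in at about 12 s.

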